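# Fold down the ratchet rod rest

## Robot

A 7-joint arm with a two-finger parallel gripper is mounted at the origin on the work surface. World frame = base frame: x ahead of the robot, y to its left, z up, the work surface at z = 0. Lengths are in mm, angles in rad, forces in N, time in s.
With the tool pointing down it reaches from about 375 to 925 mm from the base axis. Payload 3.1 kg.
Tool frame: the origin (TCP) lies on the centre line of the jaws, within the pads' length; the fingertips stand 25 mm ahead of it and the grasp point (between the pads) lies 6 mm ahead of it; z points along the fingers, y is the line along which they close (so a half turn about z gives the same grasp; the last joint's range is limited). The gripper opens to 85 mm and grips with 20 to 120 N. Pads are 22 mm wide; open, the fingers measure 114 mm over their backs; the gripper's body (76 mm by 85 mm) begins 54 mm behind the grasp point. The pads swing forward as they close: fully open they stand 13 mm farther back than shut.
Start: joints at [1.095, 0.383, 0.044, 1.598, -0.018, 1.161, -0.05], TCP at [239.789, -604.156, 256.269] pointing down, gripper open.
Joint ranges: [-2.61, 2.61], [-0.41, 2.15], [-1.48, 1.57], [0, 2.5], [-1.57, 4.71], [0.05, 1.97], [-2.85, 2.85]. Speed limits (rad/s): [2.79, 2.79, 3.14, 3.14, 3.14, 3.14, 3.14].

## Interface

Orientations are given as a unit quaternion [w, x, y, z].
In Python, from workcell import manip, snapshot, nets gives the robot as it stands. Calls block until the motion is done:
- manip.reach(position, orientation): joint-space move of the TCP to a pose.
- manip.movel(position, ori=None, rate=150): straight line of the TCP; ori=None keeps the orientation; rate is the mean speed in mm/s.
- manip.movej(angles): joint-space move.
- manip.grip(opening, force=None): finger opening in mm; force is the grip in N (None keeps the last); returns when the fingers have stopped.
- manip.dwell(seconds).
- manip.solve_ik(position, orientation): joint angles nearest the present ones, or None.
- manip.read_state(): the state.
- snapshot(name): name is "scene" or "side" or "wrist"; returns a dict with "color" (400x640x3 uint8, red, green, blue), "depth" (400x640 float32, mm along the optical axis (not along the pixel's ray), 0 where there is no reading), "K" (3x3 intrinsics, pixels), "D" ([k1, k2, p1, p2, k3] as OpenCV has them; the pictures are not rectified), "R" (3x3) and "t" (3): a world point X has camera coordinates R X + t. Camera axes: x right, y down, z forward; pixel columns grow to the right and rows downward; lengths in mm; the calibration is good to about 2 mm. A picture is of the moment at which its call begins.
A pose or a line that the arm cannot do raises manip.MotionError and nothing moves.
- manip.close_job(): hands the job in; it is judged then, once.
Trained networks look in a picture, given as the dict that the camera call returned (one of the last four; its "shot" number tells which), for a name from the list of things; names that differ only in an ending like _2 or _b are one class to them, and where a whole thing is asked for, a point or a joint stands for the part that bears it (a point fixed in the world has none). Each returns a list of dicts, best first, with "conf" (0 to 1); they miss things now and then, are a little off and sometimes report something else, mostly with a low value. They report only what shows in the picture. A call takes as long as a camera call.
- nets.search_frame(picture, target): "extent" ([left, top, right, bottom] in pixels, round what is visible of it).
- nets.mark_of(picture, target): "pixel" ([column, row] in pixels: a listed point, or the origin of a listed thing).
The state is a dict: "time_s": time; "joint_positions": joint angles; "qd": joint speeds; "joint_efforts": joint torques, N m; "position": TCP position; "ee_rot": TCP orientation; "force": force on the tool from outside, world axes, zero at the start; "torque": the same for the moment, N m; "grip_width": finger opening in mm; "finger_force": force on a finger pad.
Only numpy, scipy, OpenCV 4.12 (cv2) and the standard library are available. Lean on these libraries where they do the work, as an engineer would, in place of code of your own. Each camera call takes 0.05 s, during which the arm holds its last target. There are 200 camera calls.

## Task

Fold away the ratchet rod rest on the crate: with the fingertips press the pawl's thumb pad down until the pawl tips over and stays clear of the teeth, then push the raised arm down past its teeth, all the way onto its stop. Only press and push: do not lift the arm further up, and leave the lens, line spool, screwdriver and tackle box where they are. Finish with the pawl still tipped free and the arm down.

Things in the scene. Friction and masses are not known exactly. Their poses are not given: they have to be found in the camera images.
- stand: fixed steel stand, base plate 370 x 100 x 8 mm (x -140 to +230). Origin on the crate top under the arm's hinge; x = level direction in which the arm reaches out, z up, y along both hinge axes. Two pairs of grey cheek plates: 50 mm long, 98 high at the arm hinge; 28 long, 108 high at the pawl pivot, x = -85. Padded stop post 26 mm wide, 76 high at x = 120, under the arm.
- hinge (a point): centre of the arm's hinge axis, 85 mm above the crate top; axes as the stand's. A toothed hub of 52 mm outer radius turns about it with the arm.
- rest_arm (a joint): angle of the arm, rad: 0 = level, down on its stop; grows as it is raised (0.6 to 1.0 at the start, limit 1.35). The hinge is stiff: the arm stays where it is left; 2 to 8 N down at the roller moves it. With the pawl's nose in the teeth it goes down at most about 0.3 rad, then a tooth blocks it (the last at about 0.3 rad; it gives a little under force).
- roller (a point): centre of the black rubber roller across the end of the arm, 190 mm from the hinge axis: does not spin, 24 mm diameter, 70 mm long along the stand's y, an end disc of 36 mm diameter and 6 mm thickness at each end. Its x axis points along the arm away from the hinge. Push here. With the arm on its stop this centre is 85 mm above the crate top.
- pawl (a joint): angle of the weighted pawl, rad: 0 = nose at the bottom of the teeth, about 0.1 with the nose on a tooth's crest; grows as its thumb pad is pressed, limit 0.6. Its weight pulls towards the nose below about 0.3 and towards the pad above: past about 0.35 it tips on to 0.6 by itself and stays there. Free of the teeth = above 0.5.
- pawl_pad (a point): centre of the upper face of the pawl's thumb pad: flat steel, 30 mm long, 36 wide, 6 thick, on the side of the stand away from the arm. It turns on a 68 mm radius about the pivot, tilting 17 deg either way from level, and sinks about 40 mm, from about 120 to 80 mm above the crate top. About 1 N presses it; at its limit it is solid.
- pawl_pivot (a point): centre of the pawl's pivot, fixed on the stand at x = -85 mm, 97 mm above the crate top. A steel cross cylinder (28 mm diameter, 50 long) stands on the pawl 35 mm above this pivot, top up to 50 mm above it; it tips about 20 mm towards the pad as the pawl goes over.
- lens: bystander: a black camera lens standing upright, 66 mm diameter, 85 mm high; origin at the centre of its underside.
- spool: bystander: a white line spool standing on its flange, 60 mm diameter, 40 mm high; origin at the centre of its underside.
- screwdriver: bystander: a screwdriver lying on the crate, about 200 mm long; origin on its underside near the middle.
- tackle_box: bystander: a shut clear tackle box, 130 x 85 x 40 mm; origin at the centre of its underside.

How it is judged:
By the outcome, as a careful person would: the job done as asked, in the order asked, and still so for the second after the job is handed in, with the robot touching nothing.
It also fails if it takes over 42 s, if anything falls off the work surface, if the arm or the gripper's body presses on something with over 40 N, if the wrist force passes 120 N, or if a joint passes its speed limit or range.

## Working session

There is one attempt and no reset: what is moved stays moved. The work goes in short steps, each a Python script; the robot and the scene stay as the last script left them, time stands still between calls to the robot, and variables do not carry over. Pictures are saved under pics/ and viewed, at most 10 in all, crops included, and the job is handed in when it is done.

```bash
mkdir -p pics; ls; cat > h.py <<'E'
import numpy as np, cv2
from workcell import manip, snapshot, nets
def ray(p,px):
    u=cv2.undistortPoints(np.array([[px]],float),np.array(p["K"]),np.array(p["D"]))[0,0]
    R=np.array(p["R"]);t=np.array(p["t"]).ravel()
    return -R.T@t, R.T@np.array([u[0],u[1],1.0])
def tri(rs):
    A=np.zeros((3,3));b=np.zeros(3)
    for o,d in rs:
        d=d/np.linalg.norm(d);P=np.eye(3)-np.outer(d,d);A+=P;b+=P@o
    X=np.linalg.solve(A,b)
    return X,[np.linalg.norm(np.cross(X-o,d/np.linalg.norm(d))) for o,d in rs]
def dep(p,px):
    c,r=int(round(px[0])),int(round(px[1]))
    w=p["depth"][max(r-2,0):r+3,max(c-2,0):c+3];w=w[w>0]
    if not len(w): return None
    o,d=ray(p,px); return o+d*np.median(w)
def proj(p,X):
    r,_=cv2.Rodrigues(np.array(p["R"]));return cv2.projectPoints(np.array([X],float),r,np.array(p["t"],float),np.array(p["K"]),np.array(p["D"]))[0][0,0]
E
cat > a.py <<'E'
from h import *
np.set_printoptions(precision=1,suppress=True)
P={n:snapshot(n) for n in("scene","side")}
for n in P: cv2.imwrite(f"pics/{n}1.png",P[n]["color"][:,:,::-1])
for k in("hinge","roller","pawl_pad","pawl_pivot","stand","lens","spool","screwdriver","tackle_box"):
    rs=[]
    for n in P:
        m=nets.mark_of(P[n],k)[:2]
        for q in m: print(k,n,np.array(q["pixel"]),round(q["conf"],2),dep(P[n],q["pixel"]))
        if m: rs.append(ray(P[n],m[0]["pixel"]))
    if len(rs)==2: print("  tri",*tri(rs))
s=manip.read_state();print(s["time_s"],s["position"],s["ee_rot"],s["force"])
E
python3 a.py
```

```text
pics
hinge scene [346.3 217.8] 0.9 [586.2  38.8  97.6]
hinge side [347.7 290. ] 0.75 [438.4 136.   38.4]
hinge side [307.3 220.3] 0.64 [570.7  56.6  91.3]
  tri [473.2  79.  -29.8] [np.float64(5.554576571344951), np.float64(5.554576571344983)]
roller scene [255.4 164.3] 0.57 [550.8 -94.8 222.8]
roller side [358.9 138.2] 0.81 [535.4 -83.1 215.2]
  tri [538.9 -92.9 211.4] [np.float64(1.7367031450354202), np.float64(1.7367031450355197)]
pawl_pad scene [435.1 205.7] 0.83 [621.9 186.6 115.3]
pawl_pad side [244.8 239.2] 0.89 [620.5 183.4 111.6]
  tri [619.5 186.6 113.7] [np.float64(1.499404150768859), np.float64(1.499404150768765)]
pawl_pivot side [271.6 236. ] 0.75 [595.2 139.3  99. ]
stand scene [346.4 251.1] 0.71 [603.6  35.2  27.3]
stand scene [265.6 304.1] 0.67 [ 676.7 -126.    48.1]
stand side [310.7 253.8] 0.7 [557.2  68.8  21.9]
stand side [243.7 247.5] 0.54 [695.2 109.    9.5]
  tri [577.2  43.2  -6.6] [np.float64(2.9453341928477292), np.float64(2.945334192847747)]
lens scene [262.9 306.6] 0.86 [ 676.1 -131.    41.9]
lens side [319.6 203.1] 0.81 [561.2  25.9 116.5]
  tri [ 652.6 -129.1   -2.7] [np.float64(3.423345261359213), np.float64(3.4233452613591355)]
spool scene [272.2 203.9] 0.55 [433.9 -66.9  17.3]
spool side [399.6 252.4] 0.96 [414.2 -43.2   4.8]
  tri [416.5 -61.5  -5.6] [np.float64(5.117193825939421), np.float64(5.117193825939525)]
screwdriver scene [392.4 296.7] 0.75 [702.2  84.7   1.3]
screwdriver side [243.1 247. ] 0.7 [610.5 201.  110.4]
  tri [704.5  91.1  -3.6] [np.float64(6.602434261805055), np.float64(6.60243426180532)]
tackle_box scene [350.  200.9] 0.81 [584.1  44.8 134.9]
tackle_box side [347.4 289.9] 0.96 [438.4 137.3  39.7]
  tri [457.9  97.8  -2.6] [np.float64(0.7017735048609911), np.float64(0.7017735048608883)]
1.0 [ 239.8 -604.2  256.3] [-0.   1.   0.2  0. ] [-0.3  0.1 -1.1]
```

View pics/scene1.png

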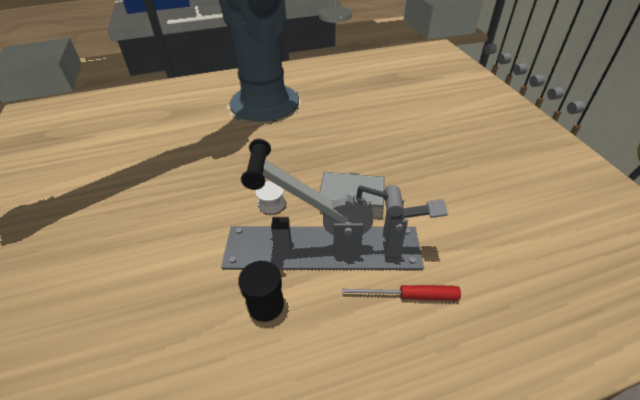

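View pics/side1.png

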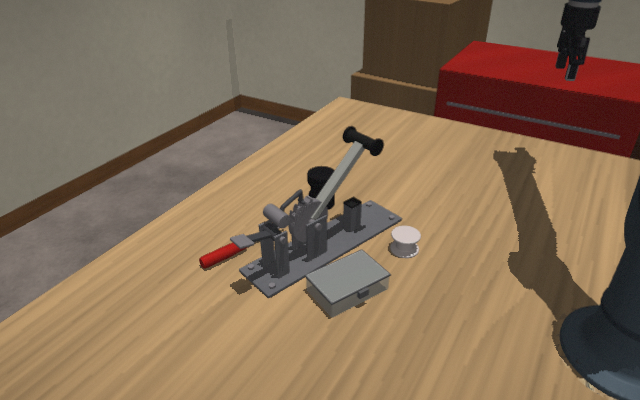

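The scene view shows the stand with its arm raised towards the robot's right (roller at 255,164) and the thumb pad at (435,206). Both agree with the networks and with the text's geometry. Next I'll go above the pad and take a close look.

```bash
cat >> h.py <<'E'
from scipy.spatial.transform import Rotation as Ro
def ori(ux,sgn=1):
    x=np.array([ux[0],ux[1],0])/np.hypot(ux[0],ux[1]); z=np.array([0,0,-1.])
    y=sgn*np.cross([0,0,1.],x); R=np.stack([np.cross(y,z),y,z],1)
    q=Ro.from_matrix(R).as_quat(); return [q[3],q[0],q[1],q[2]]
E
cat > b.py <<'E'
from h import *
np.set_printoptions(precision=2,suppress=True)
pad=np.array([619.5,186.6,113.7]);rol=np.array([538.9,-92.9,211.4])
ux=rol-pad
manip.grip(0)
p=manip.read_state()["position"]
manip.movel([p[0],p[1],350],rate=200)
best=None
for s in(1,-1):
    q=manip.solve_ik([pad[0],pad[1],260],ori(ux,s)); print(s,q)
    if q is not None and (best is None or abs(q[6])<abs(best[1][6])): best=(s,q)
s=best[0]
manip.reach([pad[0],pad[1],350],ori(ux,s))
manip.movel([pad[0],pad[1],230],rate=200)
w=snapshot("wrist");cv2.imwrite("pics/w1.png",w["color"][:,:,::-1])
a=snapshot("scene");b=snapshot("side")
for k in("pawl_pad","pawl_pivot","hinge","roller"):
    rs=[]
    for n,P in(("w",w),("sc",a),("si",b)):
        m=nets.mark_of(P,k)
        if m: print(k,n,np.array(m[0]["pixel"]),round(m[0]["conf"],2),dep(P,m[0]["pixel"]));rs.append(ray(P,m[0]["pixel"]))
    if len(rs)>1: print("  tri",*tri(rs))
st=manip.read_state();print(s,st["time_s"],st["position"],st["force"],st["grip_width"])
E
python3 b.py
```

```text
1 [ 0.33  0.55 -0.94  1.56  0.46  1.26 -0.96]
-1 [ 0.48  0.71 -1.25  1.56  0.69  1.37  2.03]
pawl_pad w [319.3 204.7] 0.84 [620.2  184.27 114.44]
pawl_pad sc [436.8 206.3] 0.8 [624.33 188.45 115.6 ]
pawl_pad si [240.6 237.9] 0.62 [627.55 186.07 113.51]
  tri [623.33 187.49 116.84] [np.float64(3.6919898447609145), np.float64(1.7057643216900829), np.float64(2.116611610842896)]
pawl_pivot w [223.6 267.1] 0.56 [480.67 117.05  40.98]
pawl_pivot sc [396.8 209.9] 0.74 [625.79 110.27 133.67]
pawl_pivot si [276.5 234.5] 0.89 [586.2  136.06 103.76]
  tri [561.21 147.17 108.25] [np.float64(41.42160267030232), np.float64(35.421176300255055), np.float64(16.976502607324086)]
hinge sc [344.7 218.4] 0.81 [586.13  35.93  97.02]
hinge si [308.2 219.4] 0.67 [570.36  53.93  91.84]
  tri [576.17  41.74  83.12] [np.float64(1.9751086445329802), np.float64(1.9751086445329338)]
roller sc [254.9 167.7] 0.74 [557.58 -96.86 222.28]
roller si [361.7 138.7] 0.88 [528.99 -82.39 216.  ]
  tri [536.98 -96.43 206.95] [np.float64(1.462037221066351), np.float64(1.462037221066317)]
1 6.9583 [619.44 186.58 229.9 ] [ 0.11 -1.63  0.26] 0.08640710478487154
```

View pics/w1.png

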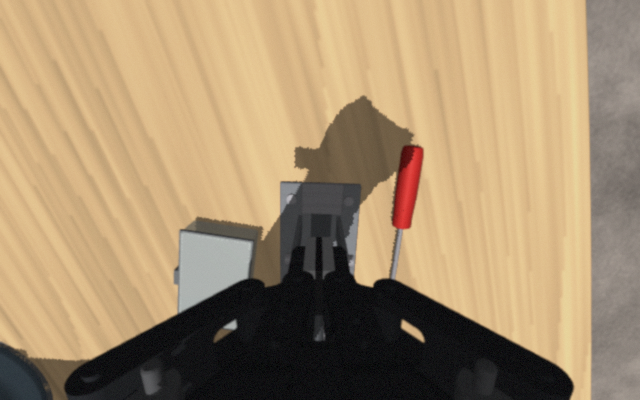

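The wrist view shows the stand upright in the image. The pad is centred near (320,203), which matches the network, and the tool is aligned with the stand. Pressing now.

```bash
cat > c.py <<'E'
from h import *
np.set_printoptions(precision=2,suppress=True)
x,y=621.3,188.5
manip.movel([x,y,155],rate=150)
f0=np.array(manip.read_state()["force"])
for z in(145,139,134,129,124,119,115,112,110,108):
    manip.movel([x,y,z],rate=60)
    s=manip.read_state();f=np.array(s["force"])-f0;print(z,np.array(s["position"])[2],f)
    if np.linalg.norm(f)>12: break
manip.movel([x,y,200],rate=150)
w=snapshot("wrist");b=snapshot("side");a=snapshot("scene")
for n,P in(("w",w),("si",b),("sc",a)):
    m=nets.mark_of(P,"pawl_pad")
    if m: print(n,np.array(m[0]["pixel"]),m[0]["conf"],dep(P,m[0]["pixel"]))
cv2.imwrite("pics/s2.png",cv2.resize(b["color"][160:310,190:420,::-1],None,fx=3,fy=3))
print(manip.read_state()["time_s"])
E
python3 c.py
```

```text
145 145.00753675461408 [-0.5   0.   -0.61]
139 138.58466323224414 [-0.92 -0.96 -0.74]
134 133.469462503198 [-2.02 -1.04 -0.53]
129 128.41112918462954 [-0.14 -0.97 -0.62]
124 123.45931041566334 [-0.96 -0.68 -0.64]
119 118.47749324514281 [-1.46 -0.92 -1.5 ]
115 114.63908409413355 [-0.04  0.28 -1.11]
112 111.74255077988671 [-0.35 -0.51 -0.91]
110 109.84649672962821 [-0.86  0.2  -0.72]
108 107.81610801921907 [-0.76 -0.41 -0.82]
w [319.3 203.5] 0.78 [620.63 185.8   81.63]
si [243.9 255. ] 0.88 [622.29 188.95  78.6 ]
sc [432.1 220.8] 0.79 [625.98 186.01  81.2 ]
11.2417
```

View pics/s2.png

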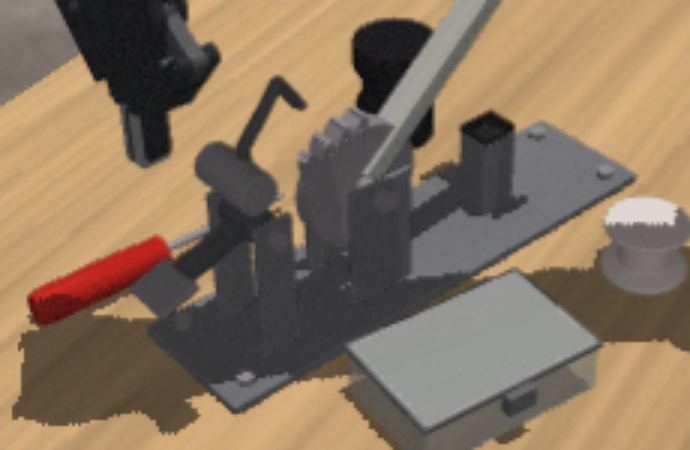

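The side view shows the pawl tipped over, with its hook clear of the hub teeth and the pad down at about 80 mm. Now I'll push the roller down along its arc.

```bash
cat > d.py <<'E'
from h import *
np.set_printoptions(precision=2,suppress=True)
u=np.array([-.282,-.959]);h=np.array([578.2,42.1])
def P(a,dz=0):
    e=h+190*np.cos(a)*u; return [e[0],e[1],85+190*np.sin(a)+12+25+dz]
manip.movel([621.3,188.5,330],rate=250)
q=ori(u); t=P(.73)
manip.reach([t[0],t[1],330],q)
w=snapshot("wrist");m=nets.mark_of(w,"roller")
if m: print(m[0]["pixel"],m[0]["conf"],dep(w,m[0]["pixel"]),ray(w,m[0]["pixel"]),t)
cv2.imwrite("pics/w3.png",w["color"][:,:,::-1])
manip.movel(P(.73,25),rate=150)
f0=np.array(manip.read_state()["force"])
for a in np.r_[np.arange(.73,.6,-.04)]:
    manip.movel(P(a),rate=60)
    s=manip.read_state();f=np.array(s["force"])-f0;print(round(a,2),np.array(s["position"]),f)
    if np.linalg.norm(f)>25: break
b=snapshot("side");cv2.imwrite("pics/s3.png",cv2.resize(b["color"][60:310,190:420,::-1],None,fx=2,fy=2))
print(manip.read_state()["time_s"])
E
python3 d.py
```

```text
[311.1, 204.1] 0.97 [532.64 -89.46 221.81] (array([559.24, -21.2 , 448.03]), array([-0.11, -0.29, -0.95])) [np.float64(538.2735555223619), np.float64(-93.67822785125884), np.float64(248.70523065070262)]
0.73 [538.1  -93.66 248.42] [-0.65  0.29 -0.24]
0.69 [536.97 -98.92 242.95] [-0.37  1.2   0.32]
0.65 [ 535.36 -103.75  236.85] [-0.07 -1.37  0.32]
0.61 [ 534.14 -107.65  230.63] [-1.17 -0.9   0.23]
15.1083
```

View pics/s3.png

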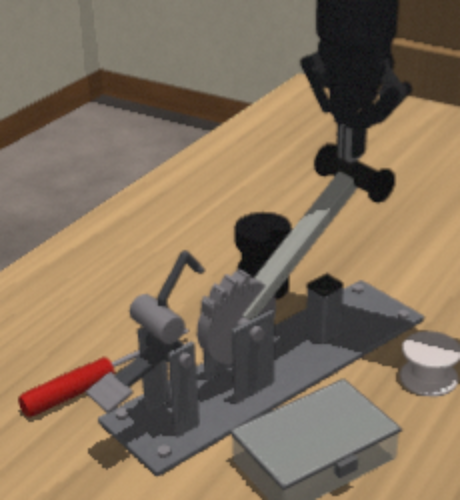

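View pics/w3.png

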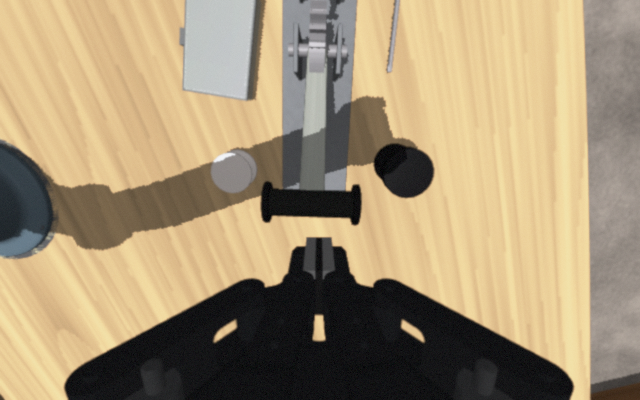

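```bash
cat > e.py <<'E'
from h import *
np.set_printoptions(precision=2,suppress=True)
V={n:snapshot(n) for n in("side","scene","wrist")}
rs=[]
for n,P in V.items():
    m=nets.mark_of(P,"roller")
    if m: print(n,np.array(m[0]["pixel"]),m[0]["conf"],dep(P,m[0]["pixel"]));rs.append(ray(P,m[0]["pixel"]))
    print(proj(P,np.array(manip.read_state()["position"])-[0,0,25]))
print(tri(rs))
A=cv2.resize(V["side"]["color"][90:190,300:420,::-1],None,fx=4,fy=4)
B=cv2.resize(V["wrist"]["color"][150:270,240:400,::-1],(480,400))
cv2.imwrite("pics/z4.png",np.hstack([A,B])[:,:800])
E
python3 e.py
```

```text
side [345.3 290.4] 0.32 [441.76 138.67  37.98]
[364.68 138.06]
scene [248.9 174.7] 0.69 [ 550.53 -106.98  205.64]
[247.25 167.95]
wrist [305.2 243.7] 0.79 [529.92 -97.04 212.86]
[318.47 251.48]
(array([469.99, -73.9 ,  30.03]), [np.float64(153.4677497197105), np.float64(86.87094313234492), np.float64(101.3680736221474)])
```

```bash
python3 -c "
import cv2;i=cv2.imread('pics/z4.png');print(i.shape)"
```

```text
(400, 800, 3)
```

View pics/z4.png

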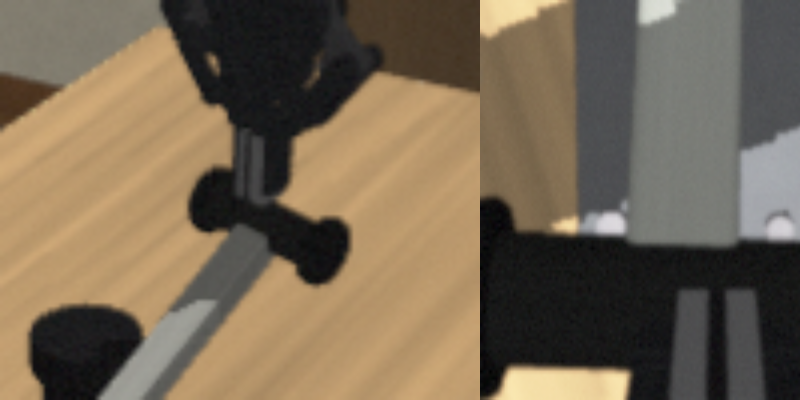

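The crop shows the fingertips resting on the roller, about 7 mm to one side of its centre. The roller is already being driven down. I'll recentre and carry on to the stop.

```bash
cat > f.py <<'E'
from h import *
np.set_printoptions(precision=2,suppress=True)
u=np.array([-.305,-.952]);h=np.array([574.8,43.2]);q=ori(u)
def P(a,dz=0):
    e=h+190*np.cos(a)*u; return [e[0],e[1],85+190*np.sin(a)+12+25+dz]
p=manip.read_state()["position"]; manip.movel([p[0],p[1],p[2]+15])
manip.movel(P(.61,15),q)
f0=np.array(manip.read_state()["force"])
stop=False
for a,dz in [(a,0) for a in np.arange(.61,-.001,-.061)]+[(0,-2*k) for k in range(1,7)]:
    manip.movel(P(a,dz),rate=60)
    s=manip.read_state();f=np.array(s["force"])-f0;print(round(a,2),dz,np.array(s["position"]),f)
    if np.linalg.norm(f)>18: break
print(manip.read_state()["time_s"])
p=manip.read_state()["position"]; manip.movel([p[0],p[1],p[2]+120])
V={n:snapshot(n) for n in("side","scene","wrist")}
for k in("roller","pawl_pad"):
  rs=[]
  for n,c in V.items():
    m=nets.mark_of(c,k)
    if m: print(k,n,np.array(m[0]["pixel"]),m[0]["conf"],dep(c,m[0]["pixel"]));rs.append(ray(c,m[0]["pixel"]))
  if len(rs)>1:print(tri(rs))
cv2.imwrite("pics/s5.png",cv2.resize(V["side"]["color"][60:310,180:460,::-1],None,fx=2,fy=2))
print(manip.read_state()["time_s"])
E
python3 f.py
```

```text
0.61 0 [ 526.84 -104.9   230.04] [-0.94  0.15 -0.23]
0.55 0 [ 525.09 -111.22  220.81] [-1.06 -0.52 -0.66]
0.49 0 [ 523.41 -116.7   210.78] [ 0.9   0.32 -0.77]
0.43 0 [ 521.89 -121.42  200.4 ] [0.57 1.03 0.11]
0.37 0 [ 520.5  -125.63  189.67] [ 0.59 -0.57 -1.02]
0.3 0 [ 519.25 -129.24  178.69] [-0.08  0.23 -1.72]
0.24 0 [ 518.28 -132.2   167.53] [-0.65 -0.45 -1.15]
0.18 0 [ 517.51 -134.54  156.21] [-0.    0.09 -0.2 ]
0.12 0 [ 516.93 -136.18  144.68] [ 0.17  0.07 -0.36]
0.06 0 [ 516.58 -137.16  133.13] [-0.08  0.82 -0.45]
-0.0 0 [ 517.19 -137.94  122.09] [-0.14 -0.31  1.82]
0 -2 [ 517.36 -137.96  121.81] [-3.01 -0.29 12.66]
0 -4 [ 517.5  -137.96  121.58] [-8.71  0.82 23.74]
20.225
roller side [370.6 183.9] 0.93 [ 523.37 -123.59   92.01]
roller scene [237.7 218.6] 0.9 [ 530.66 -139.2    98.  ]
roller wrist [317.2 189.9] 0.67 [ 515.83 -134.16   97.29]
(array([ 521.  , -136.22,   87.08]), [np.float64(7.4792089745037735), np.float64(3.3378842192298386), np.float64(6.0761118453366985)])
pawl_pad scene [432.2 219.5] 0.88 [624.04 187.05  82.22]
21.65
```

View pics/s5.png

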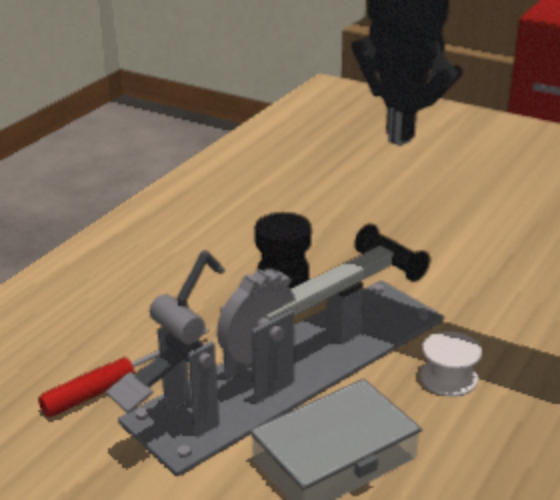

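The side view shows the arm level on its stop post, the pawl tipped free, the bystanders in place and the gripper clear. The solid 24 N reaction at the roller confirms the stop, so I'm handing in.

```bash
python3 -c "
from workcell import manip
print(manip.close_job())"
```

```text
the job is handed in; nothing more can be done
None
```

The rod rest is folded and the job handed in at about 22 s: the pawl is tipped free, the arm is down on its stop, and the lens, spool, screwdriver and tackle box look undisturbed in the last picture.

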